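# Put the cleaned objectives away in order and take the nest plate off

### The job

The microscope's three objectives have been cleaned: take them out of the nest plate and stand each upright in its own dish on the storage rail in order of length, the shortest in the dish next to the dismounted nosepiece and the longest in the dish farthest from it. Then lift the empty nest plate level and straight up off its two locating pins and lay it flat in the steel tray. Set everything down rather than letting it fall, and leave the nosepiece where it stands.

Things in the scene. Friction and masses are not known exactly. Their poses are not given: they have to be found in the camera images.
- objective_short: Shortest steel microscope objective, upright, lens up, black ring. Thread 20 mm dia. for 5 mm, shoulder 30 mm dia. to 10 mm, barrel 28 mm dia. to 27 mm, flat front 23 mm wide at 30 mm. 50 to 90 g. Origin: centre of the thread's underside, z up. Starts in any well of the nest plate, shoulder on the plate, origin 5 mm below the plate's top face; just lifts out.
- objective_medium: Medium steel microscope objective, upright, lens up, black ring. Thread 20 mm dia. for 5 mm, shoulder 30 mm dia. to 10 mm, barrel 28 mm dia. to 36 mm, cone to a 15 mm front at 46 mm. 75 to 130 g. Origin: centre of the thread's underside, z up. Starts in any well of the nest plate, shoulder on the plate, origin 5 mm below the plate's top face; just lifts out.
- objective_long: Longest steel microscope objective, upright, lens up, black ring. Thread 20 mm dia. for 5 mm, shoulder 30 mm dia. to 10 mm, barrel 28 mm dia. to 43 mm, neck 19 mm dia. to 56 mm, cone to a 9 mm tip at 64 mm. 95 to 170 g. Origin: centre of the thread's underside, z up. Starts in any well of the nest plate, shoulder on the plate, origin 5 mm below the plate's top face; just lifts out.
- dish_left: The left (+y) of three fixed black dishes on the white rail, in a straight row 64 mm apart along their y (roughly the robot's left). 52 mm across, inside 46 mm, 6 mm high, floor 3 mm thick; underside 8 mm above the bench. An objective stands in it, thread down on the floor. Origin: centre of its underside.
- dish_middle: The middle one of three fixed black dishes on the white rail, in a straight row 64 mm apart along their y (roughly the robot's left). 52 mm across, inside 46 mm, 6 mm high, floor 3 mm thick; underside 8 mm above the bench. An objective stands in it, thread down on the floor. Origin: centre of its underside.
- dish_right: The right (-y) of three fixed black dishes on the white rail, in a straight row 64 mm apart along their y (roughly the robot's left). 52 mm across, inside 46 mm, 6 mm high, floor 3 mm thick; underside 8 mm above the bench. An objective stands in it, thread down on the floor. Origin: centre of its underside.
- nosepiece: The dismounted revolving nosepiece: a dark round turret with a grey top and three steel sockets, 70 mm across, 36 mm high, 0.45 kg, loose on the bench in line with the dishes, beyond the left or the right end dish, 88 mm from its centre. (Beyond the other end: a squat amber jar, white cap, 52 mm across.) Origin: centre of its underside.
- nest_plate: Loose dark grey plate, 160 (x) x 150 (y) x 6 mm, 0.36 kg; 24 mm wells at (-45,-30), (45,-30), (0,50) mm; 10 mm pin holes at (-67,20), (67,20). Steel lifting knob in the middle: 10 mm stem, head 16 mm dia. from 20 to 40 mm above the top face (in the way of a wide-open gripper closing along y at (0,50)). Origin: centre of its underside, z up; starts flat on the nest base, 14 mm above the bench.
- nest_base: Fixed grey base under the nest plate, 176 x 166 mm, top face 14 mm above the bench, with two upright steel locating pins, 8 mm dia., at (-67,20) and (67,20) mm, reaching 18 mm above that face (12 mm above the seated plate). Origin: centre of its underside, on the bench; same x and y axes as the seated plate.
- tray: Fixed open stainless steel tray, 216 (x) x 206 (y) mm outside, 18 mm high, walls and floor 3 mm thick; the plate fits in flat with 25 mm to spare each side when its x and y are parallel to the tray's. Left or right of the nest. Origin: centre of its underside, on the bench.
Mind the look-alikes: they are no part of the job. Leave any blue or green look-alike of the objective_medium alone. Leave any brown look-alike of the nosepiece alone.

How it is judged (in metres and radians):
On the way, in this order (a step that is already met when the one before it is completed fails the run):
1. the three objectives stand released in the dishes in order of length, shortest next to the nosepiece, while the plate is still down on its pins (((horizontal distance between nosepiece and dish_left below 0.13 m and horizontal distance between objective_short and dish_left below 0.015 m and z of objective_short in the frame of dish_left between 0 and 0.007 m and angle between each of objective_short, objective_medium, objective_long's own z axis and vertical below 0.1 rad and horizontal distance between objective_medium and dish_middle below 0.015 m and z of objective_medium in the frame of dish_middle between 0 and 0.007 m and horizontal distance between objective_long and dish_right below 0.015 m and z of objective_long in the frame of dish_right between 0 and 0.007 m) or (horizontal distance between nosepiece and dish_right below 0.13 m and horizontal distance between objective_short and dish_right below 0.015 m and z of objective_short in the frame of dish_right between 0 and 0.007 m and angle between each of objective_short, objective_medium, objective_long's own z axis and vertical below 0.1 rad and horizontal distance between objective_medium and dish_middle below 0.015 m and z of objective_medium in the frame of dish_middle between 0 and 0.007 m and horizontal distance between objective_long and dish_left below 0.015 m and z of objective_long in the frame of dish_left between 0 and 0.007 m)) and contact force between the fingers and objective_short below 0.1 N and contact force between the fingers and objective_medium below 0.1 N and contact force between the fingers and objective_long below 0.1 N and z of nest_plate in the frame of nest_base below 0.018 m), for 0.2 s.
2. the plate is lifted straight up over its base until it is clear of the pins, level (z of nest_plate in the frame of nest_base above 0.031 m and horizontal distance between nest_plate and nest_base below 0.015 m and angle between nest_plate's own z axis and vertical below 0.15 rad).
At the end, for the whole second after the job is handed in: In order, shortest by the nosepiece: each objective upright (0.1 rad) on its dish floor, within 15 mm of the dish centre. Plate flat (0.05 rad) on the tray floor, centres within 45 mm. Nosepiece within 15 mm of its start. All released, under 0.02 m/s (((horizontal distance between nosepiece and dish_left below 0.13 m and horizontal distance between objective_short and dish_left below 0.015 m and z of objective_short in the frame of dish_left between 0 and 0.007 m and angle between each of objective_short, objective_medium, objective_long's own z axis and vertical below 0.1 rad and horizontal distance between objective_medium and dish_middle below 0.015 m and z of objective_medium in the frame of dish_middle between 0 and 0.007 m and horizontal distance between objective_long and dish_right below 0.015 m and z of objective_long in the frame of dish_right between 0 and 0.007 m) or (horizontal distance between nosepiece and dish_right below 0.13 m and horizontal distance between objective_short and dish_right below 0.015 m and z of objective_short in the frame of dish_right between 0 and 0.007 m and angle between each of objective_short, objective_medium, objective_long's own z axis and vertical below 0.1 rad and horizontal distance between objective_medium and dish_middle below 0.015 m and z of objective_medium in the frame of dish_middle between 0 and 0.007 m and horizontal distance between objective_long and dish_left below 0.015 m and z of objective_long in the frame of dish_left between 0 and 0.007 m)) and horizontal distance between nest_plate and tray below 0.045 m and z of nest_plate in the frame of tray below 0.007 m and angle between nest_plate's own z axis and vertical below 0.05 rad and distance of nosepiece from where it was at the start of the episode below 0.015 m and contact force between the fingers and objective_short below 0.1 N and contact force between the fingers and objective_medium below 0.1 N and contact force between the fingers and objective_long below 0.1 N and contact force between the fingers and nest_plate below 0.1 N and linear speed of each of objective_short, objective_medium, objective_long, nest_plate below 0.02 m/s); the robot touches nothing.
It fails at once if the nest plate is cocked by more than 0.25 rad (angle between nest_plate's own z axis and vertical above 0.25 rad).
It fails at once if an objective or the plate is let fall (faster than 0.5 m/s with the fingers off it, a drop of more than about 13 mm) ((linear speed of objective_short above 0.5 m/s and contact force between the fingers and objective_short below 0.05 N) or (linear speed of objective_medium above 0.5 m/s and contact force between the fingers and objective_medium below 0.05 N) or (linear speed of objective_long above 0.5 m/s and contact force between the fingers and objective_long below 0.05 N) or (linear speed of nest_plate above 0.5 m/s and contact force between the fingers and nest_plate below 0.05 N)).
It fails at once if the nosepiece is shifted by more than 15 mm (distance of nosepiece from where it was at the start of the episode above 0.015 m).
It also fails if it takes over 112 s, if anything falls off the work surface, if the arm or the gripper's body presses on something with over 40 N, if the wrist force passes 120 N, or if a joint passes its speed limit or range.

### The arm

A 6-joint arm with a two-finger parallel gripper is mounted at the origin on the work surface. World frame = base frame: x ahead of the robot, y to its left, z up, the work surface at z = 0. Lengths are in m, angles in degrees, forces in N, time in s.
With the tool pointing down it reaches from about 0.375 to 0.9 m from the base axis. Payload 3.1 kg.
Tool frame: the origin (TCP) lies on the centre line of the jaws, within the pads' length; the fingertips stand 17 mm ahead of it and the grasp point (between the pads) lies 2 mm behind it; z points along the fingers, y is the line along which they close (so a half turn about z gives the same grasp; the last joint's range is limited). The gripper opens to 87 mm and grips with 3 to 60 N. Pads are 19 mm wide; open, the fingers measure 117 mm over their backs; the gripper's body (75 mm by 190 mm) begins 51 mm behind the grasp point.
Start: joints at [-83.623, 30.224, 82.088, -0, 67.689, -10.227], TCP at [0.179, -0.599, 0.24] pointing down, gripper open.
Joint ranges: [-176.69, 176.69], [-43.24, 126.21], [12.49, 139.97], [-82, 262], [0, 151.66], [-163.58, 163.58]. Speed limits (degrees/s): [159.86, 159.86, 180, 180, 180, 180].

### API

Orientations are given as a 3x3 rotation matrix whose columns are the frame's x, y, z axes.
In Python, from rig import bot, imaging, finder gives the robot as it stands. The module is installed in compiled form; this text tells all that it offers.
- The arm moves only by the tool play_rows, never from a script. Its argument "motion" is a list that holds one entry, the list of rows, each a list of 6 numbers: the shift along the tool's x, y, z in m, then the turn, a rotation vector about the tool's x, y, z in degrees. In form: [[[dx, dy, dz, wx, wy, wz], ...]]. A call has 1 to 8 rows; each row is the pose to reach, as a shift and turn from the pose commanded when the call began, along the tool's axes at that moment; what a row does not reach only later rows make up. A row lasts 1/12 s, in which the tool goes at most 41.7 mm and 7.16 degrees, less where a joint would pass 70% of its speed; a pose out of reach is approached as far as the arm can. A call with a gripper value outside its range is refused whole. "fingers" is the finger opening in m, from 0 to 0.087, set as the call begins (left out, the last holds). The fingers move at their own pace and stop on an object; the grip force is fixed at half the most. Time passes only in rows, so rows that repeat a pose let the fingers close. It gives the time, the measured TCP pose, the force, the opening and the grip force at its end, in the units of the state.
- bot.read_state(): the state, without advancing time (a new reading comes with each control period).
- imaging.capture(name): name is "scene" or "top" or "wrist"; returns a dict with "frame" (384x512x3 uint8, red, green, blue), "camera_matrix" (3x3 intrinsics, pixels), "R" (3x3) and "t" (3): a world point X has camera coordinates R X + t. Camera axes: x right, y down, z forward; pixel columns grow to the right and rows downward; lengths in m; the calibration is good to about 2 mm. The wrist camera is an equidistant fisheye: a pixel r from the principal point sees the ray r / f radians off the axis. A picture is of the moment at which its call begins. There is no depth.
- bot.hand_in(): hands the job in; it is judged then, once.
Trained networks look in the newest picture that a camera, given by its name, has taken for a name from the list of things; names that differ only in an ending like _2 or _b are one class to them, and where a whole thing is asked for, a point or a joint stands for the part that bears it (a point fixed in the world has none). Each returns a list of dicts, best first, with "confidence" (0 to 1); they miss things now and then, are a little off and sometimes report something else, mostly with a low value. They report only what shows in the picture. A call takes as long as a camera call. They do not tell look-alikes from the thing itself.
- finder.recognise(camera, name): "at" ([x, y, z] in m, in world coordinates, good to about 4 mm: the middle of the surface that is visible of it).
- finder.outline_of(camera, name): "pixels" (384x512 bool, what is visible of it).
The state is a dict: "time_s": time; "joint_positions": joint angles; "qvel": joint speeds; "tau": joint torques, N m; "position": TCP position; "tcp_rot": TCP orientation; "force": force on the tool from outside, world axes, zero at the start; "moment": the same for the moment, N m; "opening": opening from 0.0 (shut) to 1.0 (fully open); "grasp_force": force on a finger pad.
Only numpy, scipy, OpenCV 4.12 (cv2) and the standard library are available. Lean on these libraries where they do the work, as an engineer would, in place of code of your own. Each camera call takes 0.05 s, during which the arm holds its last target. There are 200 camera calls.

## Working session

There is one attempt and no reset: what is moved stays moved. The work goes in short steps, Python scripts to look and compute and a tool call to move; the robot and the scene stay as the last step left them, time stands still between calls to the robot, and variables do not carry over. Pictures are saved under pics/ and viewed, at most 14 in all, crops included, and the job is handed in when it is done.

Besides the shell and the picture viewer there is one more tool, called after ">>>" as a command line: name --argument value ..., lists and objects as JSON in quotes. play_rows: Moves the arm, as the interface text tells. Its arguments: {"type":"object","properties":{"motion":{"type":"array"},"fingers":{"type":"number"}},"required":["motion"]}

```bash
mkdir -p pics; cat > h.py <<'E'
import numpy as np, cv2
from rig import bot, imaging, finder
def cap(n,f=None):
    c=imaging.capture(n)
    if f: cv2.imwrite('pics/'+f,c['frame'][:,:,::-1])
    return c
def ray(c,p):
    K=c['camera_matrix'];R=np.array(c['R']);t=np.array(c['t'])
    d=np.linalg.inv(K)@np.array([p[0],p[1],1.]); return -R.T@t,R.T@d
def onz(c,p,z):
    o,d=ray(c,p); return o+d*(z-o[2])/d[2]
def proj(c,X):
    q=np.array(c['R'])@np.array(X)+np.array(c['t']); q=np.array(c['camera_matrix'])@q; return q[:2]/q[2]
E
python3 - <<'E'
from h import *
s=bot.read_state(); print(s['position'],np.round(s['tcp_rot'],3),s['time_s'])
for n in ['top','scene']:
    c=cap(n,n+'0.png'); print(n,np.round(c['camera_matrix'],1).tolist(),np.round(-np.array(c['R']).T@c['t'],3))
    for k in ['objective_short','objective_medium','objective_long','dish_left','nosepiece','nest_plate','nest_base','tray']:
        print(k,[(np.round(r['at'],3).tolist(),np.round(proj(c,r['at'])).tolist(),round(r['confidence'],2)) for r in finder.recognise(n,k)])
E
```

```text
[ 0.17856637 -0.59821563  0.23855889] [[ 0.958  0.286 -0.   ]
 [ 0.286 -0.958  0.002]
 [ 0.    -0.002 -1.   ]] 0.0
top [[451.1, 0.0, 256.9], [0.0, 451.1, 192.5], [0.0, 0.0, 1.0]] [0.481 0.017 1.017]
objective_short [([0.427, -0.204, 0.041], [359.0, 267.0], 0.56)]
objective_medium [([0.458, -0.12, 0.056], [320.0, 253.0], 0.68), ([0.394, -0.024, 0.043], [275.0, 284.0], 0.55)]
objective_long [([0.513, -0.186, 0.059], [350.0, 226.0], 0.61), ([0.46, -0.12, 0.053], [320.0, 252.0], 0.24)]
dish_left [([0.669, 0.014, 0.014], [254.0, 160.0], 0.58)]
nosepiece [([0.795, -0.212, 0.035], [354.0, 101.0], 0.96), ([0.686, -0.205, 0.028], [352.0, 149.0], 0.81)]
nest_plate [([0.466, -0.167, 0.022], [339.0, 249.0], 0.68)]
nest_base [([0.465, -0.156, 0.02], [334.0, 249.0], 0.93)]
tray [([0.452, 0.181, 0.002], [182.0, 258.0], 0.97)]
scene [[447.4, 0.0, 253.6], [0.0, 447.4, 191.1], [0.0, 0.0, 1.0]] [ 1.183 -0.327  0.664]
objective_short [([0.44, -0.21, 0.036], [132.0, 188.0], 0.56)]
objective_medium [([0.497, -0.032, 0.03], [220.0, 179.0], 0.8), ([0.401, -0.031, 0.03], [203.0, 155.0], 0.75), ([0.47, -0.124, 0.047], [175.0, 179.0], 0.73)]
objective_long [([0.523, -0.196, 0.055], [150.0, 203.0], 0.91), ([0.442, -0.208, 0.04], [133.0, 186.0], 0.65), ([0.7, -0.214, 0.027], [177.0, 279.0], 0.42)]
dish_left [([0.673, 0.006, 0.012], [276.0, 231.0], 0.8)]
nosepiece [([0.705, -0.212, 0.03], [179.0, 280.0], 0.9), ([0.813, -0.219, 0.027], [200.0, 331.0], 0.75)]
nest_plate [([0.483, -0.174, 0.017], [157.0, 201.0], 0.56)]
nest_base [([0.544, -0.196, 0.023], [157.0, 221.0], 0.71)]
tray [([0.462, 0.18, 0.001], [293.0, 153.0], 0.65), ([0.707, -0.21, 0.028], [180.0, 281.0], 0.15)]
```

View pics/top0.png

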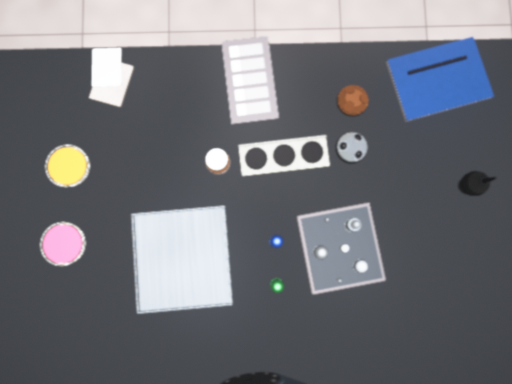

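View pics/scene0.png

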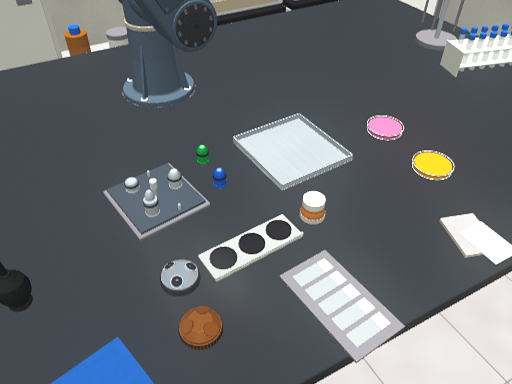

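Nosepiece is the grey turret at top (352,147), brown look-alike at (353,100), jar at (217,160). So the shortest goes to dish_right (312,152) and the longest to dish_left (256,158). Objectives in the plate are long (354,225), medium (321,253) and short (362,267), with the knob at (345,248). The blue (277,241) and green (277,286) look-alikes stay out of it. I'll go above the nest and measure with the wrist camera.

>>> play_rows --motion '[[[0.4,-0.342,0,0,0,-84],[0.4,-0.342,0,0,0,-84],[0.4,-0.342,0,0,0,-84],[0.4,-0.342,0,0,0,-84],[0.4,-0.342,0,0,0,-84],[0.4,-0.342,0,0,0,-84],[0.4,-0.342,0,0,0,-84],[0.4,-0.342,0,0,0,-84]]]' --fingers 0.055

```text
time_s: 1.57
position: [0.3603, -0.3173, 0.2398]
tcp_rot: [[0.272, 0.962, 0.001], [0.962, -0.272, -0.0], [-0.0, 0.001, -1.0]]
force: [1.2, 0.0, 0.2]
opening: 0.641
grasp_force: 0.0
```

```bash
cat >> h.py <<'E'
def mv(p,yaw):
    "shift along the tool axes and turn about tool z to reach world p, tool x at yaw deg, pointing down"
    from scipy.spatial.transform import Rotation as Ro
    s=bot.read_state();R=np.array(s['tcp_rot']);y=np.radians(yaw)
    G=np.array([[np.cos(y),np.sin(y),0],[np.sin(y),-np.cos(y),0],[0,0,-1]])
    print('pos',np.round(s['position'],4),'t',s['time_s'],'shift',np.round(R.T@(np.array(p)-s['position']),4),'turn',np.round(Ro.from_matrix(R.T@G).as_rotvec(degrees=True),2))
E
python3 -c "
from h import *
mv([.467,-.155,.24],101)"
```

```text
pos [ 0.3603 -0.3173  0.2398] t 1.5667 shift [ 0.1852  0.0586 -0.0002] turn [  0.03   0.03 -26.78]
```

>>> play_rows --motion '[[[0.185,0.058,0,0,0,-26.8],[0.185,0.058,0,0,0,-26.8],[0.185,0.058,0,0,0,-26.8],[0.185,0.058,0,0,0,-26.8],[0.185,0.058,0,0,0,-26.8],[0.185,0.058,0,0,0,-26.8],[0.185,0.058,0,0,0,-26.8]]]'

```text
time_s: 2.15
position: [0.4671, -0.1561, 0.2397]
tcp_rot: [[-0.189, 0.982, 0.0], [0.982, 0.189, -0.001], [-0.001, 0.0, -1.0]]
force: [-0.7, -0.8, -1.0]
opening: 0.63
grasp_force: 0.0
```

```bash
python3 - <<'E'
from h import *
s=bot.read_state(); print(s['position'],s['tcp_rot'])
c=cap('wrist','w1.png'); print(np.round(c['camera_matrix'],1).tolist(),np.round(-np.array(c['R']).T@c['t'],3),np.round(c['R'],3))
np.savez('w1.npz',K=c['camera_matrix'],R=c['R'],t=c['t'])
E
```

```text
[ 0.46708393 -0.15606888  0.23966079] [[-1.89254439e-01  9.81928072e-01  1.38742538e-04]
 [ 9.81927917e-01  1.89254487e-01 -5.53197818e-04]
 [-5.69458115e-04  3.15400290e-05 -9.99999837e-01]]
[[297.3, 0.0, 259.9], [0.0, 297.3, 188.9], [0.0, 0.0, 1.0]] [ 0.451 -0.075  0.386] [[ 0.982  0.189 -0.   ]
 [ 0.181 -0.938  0.294]
 [ 0.055 -0.289 -0.956]]
```

View pics/w1.png

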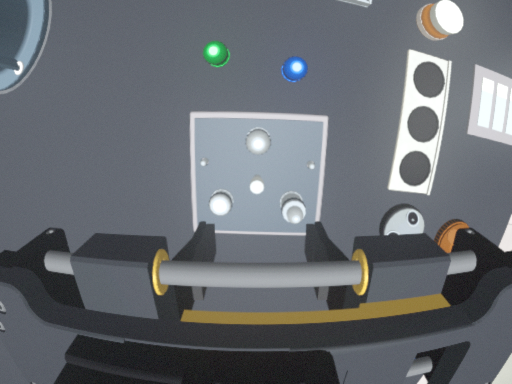

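The wrist view shows the dishes at (429,79), (423,124), (414,168), the knob at (257,186), pins at (204,163) and (312,166), medium at (258,140), short at (220,204) and long at (293,212). Next I'll measure these from two views.

```bash
cat >> h.py <<'E'
def wray(c,p):
    K=np.array(c['camera_matrix']); q=cv2.fisheye.undistortPoints(np.array([[p]],float),K,np.zeros(4))[0,0]
    R=np.array(c['R']); return -R.T@c['t'], R.T@np.array([q[0],q[1],1.])
def won(c,p,z):
    o,d=wray(c,p); return o+d*(z-o[2])/d[2]
def tri(a,b):
    (o1,d1),(o2,d2)=a,b; A=np.c_[d1,-d2]; s=np.linalg.lstsq(A,o2-o1,rcond=None)[0]
    P,Q=o1+s[0]*d1,o2+s[1]*d2; return np.round((P+Q)/2,4),round(np.linalg.norm(P-Q),4)
def blob(f,p,r,dark=False,thr=None):
    g=cv2.cvtColor(f,cv2.COLOR_RGB2GRAY); x,y=map(int,p); w=g[y-r:y+r+1,x-r:x+r+1]
    w=255-w if dark else w
    m=((w>(thr if thr else (int(w.max())+int(np.median(w)))/2))*1).astype(np.uint8)
    n,l,st,ce=cv2.connectedComponentsWithStats(m)
    i=1+np.argmin(np.hypot(*(ce[1:]-r).T)); return ce[i]+[x-r,y-r],st[i,4]
E
python3 - <<'E'
from h import *
w=cap('wrist'); t=cap('top'); wf,tf=w['frame'],t['frame']
for n,a,b,r1,r2,dk in [('dR',(414,168),(312,152),26,14,1),('dM',(423,124),(284,155),26,14,1),('dL',(429,79),(256,158),26,14,1),
  ('knob',(257,186),(345,248),9,6,0),('pin-',(204,163),(340,281),5,4,0),('pin+',(312,166),(328,220),5,4,0)]:
    pa,na=blob(wf,a,r1,dk); pb,nb=blob(tf,b,r2,dk)
    print(n,np.round(pa,1),na,np.round(pb,1),nb,tri(wray(w,pa),ray(t,pb)))
for n,o in [('w',w),('t',t)]:
  for k in ['objective_short','objective_medium','objective_long','nest_plate','tray','dish_left','nosepiece']:
    print(n,k,[(np.round(r['at'],3).tolist(),round(r['confidence'],2)) for r in finder.recognise({'w':'wrist','t':'top'}[n],k)])
cv2.imwrite('pics/zoom.png',np.hstack([cv2.resize(wf[95:245,180:335],(400,400))[:,:,::-1],cv2.resize(tf[195:300,290:395],(400,400))[:,:,::-1]]))
E
```

```text
dR [415.2 167. ] 785 [311.8 151.7] 348 (array([ 0.6862, -0.1169,  0.0058]), np.float64(0.0007))
dM [423.1 122.8] 859 [283.8 154.9] 350 (array([ 0.68  , -0.0526,  0.0066]), np.float64(0.0009))
dL [428.8  78.1] 830 [255.7 158. ] 353 (array([0.6737, 0.0116, 0.0075]), np.float64(0.0013))
knob [257.  185.9] 144 [342.7 248.4] 19 (array([ 0.4658, -0.1634,  0.0847]), np.float64(0.0027))
pin- [203.1 162.5] 15 [339.1 280.1] 8 (array([ 0.3999, -0.1581,  0.0519]), np.float64(0.0013))
pin+ [312.4 165.4] 15 [327.  219.3] 7 (array([ 0.5304, -0.1424,  0.0255]), np.float64(0.0003))
w objective_short [([0.428, -0.201, 0.044], 0.71), ([0.453, -0.121, 0.055], 0.58)]
w objective_medium [([0.485, -0.034, 0.042], 0.93), ([0.397, -0.03, 0.04], 0.89), ([0.456, -0.122, 0.055], 0.64), ([0.514, -0.185, 0.06], 0.19)]
w objective_long [([0.512, -0.183, 0.06], 0.94)]
w nest_plate [([0.465, -0.168, 0.018], 0.94)]
w tray []
w dish_left [([0.673, 0.01, 0.012], 0.61)]
w nosepiece [([0.676, -0.195, 0.031], 0.75), ([0.77, -0.202, 0.023], 0.6)]
t objective_short [([0.676, 0.012, 0.016], 0.5)]
t objective_medium [([0.392, -0.025, 0.041], 0.63), ([0.461, -0.118, 0.055], 0.48), ([0.484, -0.03, 0.036], 0.45), ([0.672, 0.01, 0.016], 0.41)]
t objective_long []
t nest_plate [([0.47, -0.137, 0.024], 0.95)]
t tray [([0.451, 0.183, 0.003], 0.94)]
t dish_left [([0.671, 0.011, 0.015], 0.65)]
t nosepiece [([0.686, -0.204, 0.029], 0.78), ([0.793, -0.212, 0.033], 0.77)]
```

View pics/zoom.png

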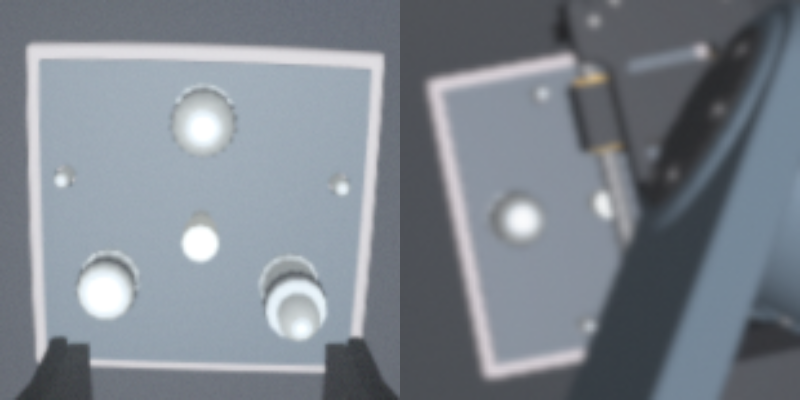

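The crop confirms the choice: the steel objectives sit in the plate, medium in the top well, short lower left and long (necked) lower right. The arm hides part of the live top view, so I'll pair the first top picture with the wrist view.

```bash
python3 - <<'E'
from h import *
w=cap('wrist'); t=cap('top'); wf=w['frame']; tf=cv2.imread('pics/top0.png')[:,:,::-1].copy()
for n,a,b,r1,r2,z in [('knob',(257,186),(345,248),9,5,.06),('pin-',(204,163),(340,281),4,3,.032),('pin+',(312,166),(328,220),4,3,.032),
   ('short',(220,204),(362,267),14,8,.045),('med',(258,140),(321,253),14,8,.05),('long',(293,212),(354,225),16,9,.05)]:
    pa,na=blob(wf,a,r1); pb,nb=blob(tf,b,r2)
    print(n,np.round(pa,1),na,np.round(pb,1),nb,tri(wray(w,pa),ray(t,pb)),'w@z',np.round(won(w,pa,z),4),'t@z',np.round(onz(t,pb,z),4))
for n,a,b in [('dR',(415.2,167),(311.8,151.7)),('dM',(423.1,122.8),(283.8,154.9)),('dL',(428.8,78.1),(255.7,158))]:
    print(n,np.round(won(w,a,.012),4),np.round(onz(t,b,.012),4))
# plate pose fit: base light border -> inner dark plate corners (wrist)
from scipy.optimize import least_squares
obs=[((-67,20,32),'pin-'),((67,20,32),'pin+'),((0,0,60),'knob')]
P=[];S=dict(zip([o[1] for o in obs],[((204,163),(340,281),4,3),((312,166),(328,220),4,3),((257,186),(345,248),9,5)]))
def res(p,use):
    c,s=np.cos(p[2]),np.sin(p[2]);r=[]
    for l,n in obs:
        a,b,r1,r2=S[n];X=np.array([p[0]+c*l[0]*1e-3-s*l[1]*1e-3,p[1]+s*l[0]*1e-3+c*l[1]*1e-3,l[2]*1e-3])
        if 'w' in use: r+=list((won(w,blob(wf,a,r1)[0],X[2])-X)[:2])
        if 't' in use: r+=list((onz(t,blob(tf,b,r2)[0],X[2])-X)[:2])
    return r
for u in ['w','t','wt']:
    f=least_squares(res,[.467,-.16,.2],args=(u,)); p=f.x; c,s=np.cos(p[2]),np.sin(p[2])
    print(u,np.round(p[:2],4),np.degrees(p[2]).round(1),'rms',np.sqrt(np.mean(f.fun**2)).round(4),[np.round([p[0]+c*x-s*y,p[1]+s*x+c*y],4).tolist() for x,y in [(-.045,-.03),(.045,-.03),(0,.05)]])
o=[r for r in finder.outline_of('top','tray')]
m=o[0]['pixels'].astype(np.uint8); q=cv2.minAreaRect(np.argwhere(m)[:,::-1].astype(np.float32)); b=cv2.boxPoints(q)
print('tray',q,np.round([onz(t,x,.01) for x in b],3).tolist(),np.round(np.mean([onz(t,x,.018) for x in b],0),3))
E
```

```text
knob [257.2 185.9] 146 [344.9 247.8] 42 (array([ 0.4671, -0.1758,  0.0436]), np.float64(0.001)) w@z [ 0.4659 -0.1713  0.06  ] t@z [ 0.4677 -0.1723  0.06  ]
pin- [203.3 162.5] 14 [340.  280.5] 6 (array([ 0.397 , -0.1635,  0.0307]), np.float64(0.0021)) w@z [ 0.3965 -0.1623  0.032 ] t@z [ 0.3978 -0.164   0.032 ]
pin+ [312.5 165. ] 16 [327.2 219.2] 6 (array([ 0.5308, -0.1427,  0.0234]), np.float64(0.001)) w@z [ 0.529  -0.1406  0.032 ] t@z [ 0.5303 -0.1418  0.032 ]
short [220.1 204.6] 281 [361.4 266.1] 97 (array([ 0.4268, -0.2099,  0.0396]), np.float64(0.0019)) w@z [ 0.4262 -0.2077  0.045 ] t@z [ 0.428  -0.2087  0.045 ]
med [258.1 142.4] 167 [321.7 252.3] 52 (array([ 0.4586, -0.1282,  0.0203]), np.float64(0.0011)) w@z [ 0.4579 -0.1235  0.05  ] t@z [ 0.4593 -0.1244  0.05  ]
long [293.3 207.1] 163 [354.1 224.7] 73 (array([ 0.5174, -0.2   ,  0.0297]), np.float64(0.0014)) w@z [ 0.5141 -0.1924  0.05  ] t@z [ 0.5163 -0.1961  0.05  ]
dR [ 0.6823 -0.1161  0.012 ] [ 0.6849 -0.1164  0.012 ]
dM [ 0.6766 -0.0528  0.012 ] [ 0.679  -0.0527  0.012 ]
dL [0.6709 0.0109 0.012 ] [0.6733 0.0111 0.012 ]
w [ 0.4659 -0.1712] 9.3 rms 0.0001 [[0.4264, -0.2081], [0.5152, -0.1935], [0.4579, -0.1219]]
t [ 0.4675 -0.1725] 9.6 rms 0.0002 [[0.4281, -0.2096], [0.5168, -0.1946], [0.4592, -0.1232]]
wt [ 0.4667 -0.1719] 9.4 rms 0.0007 [[0.4272, -0.2088], [0.516, -0.1941], [0.4585, -0.1226]]
tray ((180.22084045410156, 258.98248291015625), (99.97135925292969, 95.60413360595703), 85.46223449707031) [[0.556, 0.298, 0.01], [0.568, 0.085, 0.01], [0.349, 0.071, 0.01], [0.338, 0.279, 0.01]] [0.453 0.182 0.018]
```

```bash
python3 -c "
from h import *
mv([.516,-.194,.05],99.4)"
```

```text
pos [ 0.4666 -0.1572  0.2396] t 3.15 shift [-0.0453  0.0417  0.1896] turn [0.   0.   1.31]
```

>>> play_rows --motion '[[[-0.0227,0.021,0,0,0,1.3],[-0.0453,0.0417,0.02,0,0,1.3],[-0.0453,0.0417,0.055,0,0,1.3],[-0.0453,0.0417,0.09,0,0,1.3],[-0.0453,0.0417,0.125,0,0,1.3],[-0.0453,0.0417,0.155,0,0,1.3],[-0.0453,0.0417,0.18,0,0,1.3],[-0.0453,0.0417,0.1895,0,0,1.3]]]'

```text
time_s: 3.82
position: [0.5141, -0.1929, 0.0466]
tcp_rot: [[-0.163, 0.987, -0.005], [0.987, 0.163, 0.003], [0.004, -0.005, -1.0]]
force: [-1.1, -0.6, 0.1]
opening: 0.634
grasp_force: 0.0
```

>>> play_rows --motion '[[[0,0,0,0,0,0],[0,0,0,0,0,0],[0,0,0,0,0,0],[0,0,0,0,0,0],[0,0,0,0,0,0]]]' --fingers 0.02

```text
time_s: 4.23
position: [0.5168, -0.1945, 0.0517]
tcp_rot: [[-0.164, 0.987, 0.003], [0.987, 0.164, -0.002], [-0.002, 0.002, -1.0]]
force: [-1.7, -0.0, 1.0]
opening: 0.34
grasp_force: 0.7
```

```bash
python3 -c "
from h import *
mv([.6721,.011,.05],99.4)"
```

```text
pos [ 0.5168 -0.1945  0.0517] t 4.2333 shift [0.1774 0.1868 0.0017] turn [0.13 0.12 0.01]
```

>>> play_rows --motion '[[[0,0,0,0,0,0],[0,0,0,0,0,0],[0,0,0,0,0,0],[0,0,-0.006,0,0,0],[0,0,-0.02,0,0,0],[0,0,-0.045,0,0,0],[0,0,-0.07,0,0,0],[0,0,-0.08,0,0,0]]]'

```text
time_s: 4.9
position: [0.5172, -0.1947, 0.133]
tcp_rot: [[-0.163, 0.987, 0.004], [0.987, 0.163, -0.002], [-0.003, 0.004, -1.0]]
force: [1.3, -0.4, -1.5]
opening: 0.313
grasp_force: 30.0
```

```bash
python3 -c "
from h import *
c=cap('wrist','w2.png');mv([.6721,.011,.13],99.4)"
```

```text
pos [ 0.5178 -0.195   0.1338] t 4.95 shift [0.1781 0.1858 0.004 ] turn [0.31 0.26 0.01]
```

View pics/w2.png

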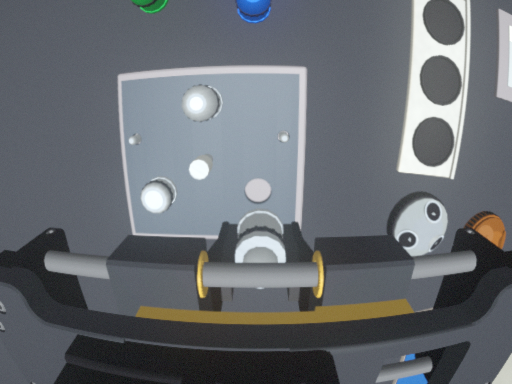

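The long objective is held (opening 27 mm, 30 N) and its well at (258,190) is empty. I'll carry it to dish_left.

>>> play_rows --motion '[[[0.008,0.0085,0,0,0,0],[0.03,0.032,0,0,0,0],[0.055,0.058,0,0,0,0],[0.082,0.086,0,0,0,0],[0.109,0.115,0,0,0,0],[0.135,0.142,0,0,0,0],[0.158,0.167,0,0,0,0],[0.172,0.182,0,0,0,0]]]'

```text
time_s: 5.62
position: [0.6684, 0.01, 0.1277]
tcp_rot: [[-0.166, 0.986, -0.001], [0.986, 0.166, 0.002], [0.002, -0.001, -1.0]]
force: [-0.2, -1.1, -1.7]
opening: 0.308
grasp_force: 30.0
```

>>> play_rows --motion '[[[0.0052,0.005,0.01,0,0,0],[0.0052,0.005,0.03,0,0,0],[0.0052,0.005,0.05,0,0,0],[0.0052,0.005,0.06,0,0,0],[0.0052,0.005,0.065,0,0,0],[0.0052,0.005,0.065,0,0,0],[0.0052,0.005,0.065,0,0,0]]]'

```text
time_s: 6.2
position: [0.6713, 0.0108, 0.0647]
tcp_rot: [[-0.163, 0.987, -0.001], [0.987, 0.163, 0.0], [0.0, -0.001, -1.0]]
force: [-0.6, -0.8, -1.4]
opening: 0.314
grasp_force: 30.0
```

```bash
python3 - <<'E'
from h import *
mv([.6721,.011,.046],99.4)
c=cap('wrist','w3.png');print(bot.read_state()['force'])
E
```

```text
pos [0.6713 0.0108 0.0647] t 6.2 shift [0.     0.0009 0.0187] turn [-0.04 -0.01 -0.05]
[ 0.4098761   0.38262813 -0.8875951 ]
```

View pics/w3.png

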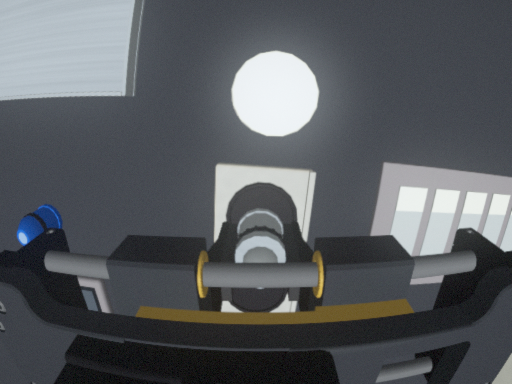

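The long objective hovers centred over its dish. I'll lower it gently.

>>> play_rows --motion '[[[0,0,0.005,0,0,0],[0,0,0.01,0,0,0],[0,0,0.014,0,0,0],[0,0,0.0155,0,0,0],[0,0,0.0165,0,0,0],[0,0,0.0165,0,0,0],[0,0,0.0165,0,0,0]]]'

```text
time_s: 6.83
position: [0.6715, 0.0113, 0.0486]
tcp_rot: [[-0.163, 0.987, 0.0], [0.987, 0.163, -0.0], [-0.0, 0.0, -1.0]]
force: [0.4, 0.1, -1.5]
opening: 0.311
grasp_force: 30.0
```

>>> play_rows --motion '[[[0,0,0.0007,0,0,0],[0,0,0.0014,0,0,0],[0,0,0.0014,0,0,0],[0,0,0.0014,0,0,0]]]'

```text
time_s: 7.17
position: [0.6717, 0.0113, 0.0477]
tcp_rot: [[-0.163, 0.987, 0.001], [0.987, 0.163, -0.0], [-0.0, 0.001, -1.0]]
force: [-0.1, 0.5, 1.5]
opening: 0.313
grasp_force: 30.0
```

>>> play_rows --motion '[[[0,0,0.0008,0,0,0],[0,0,0.0008,0,0,0],[0,0,0.0008,0,0,0]]]'

```text
time_s: 7.42
position: [0.6718, 0.0113, 0.0476]
tcp_rot: [[-0.163, 0.987, 0.001], [0.987, 0.163, -0.0], [-0.0, 0.001, -1.0]]
force: [-1.7, 0.8, 5.1]
opening: 0.308
grasp_force: 30.0
```

>>> play_rows --motion '[[[0,0,0,0,0,0],[0,0,0,0,0,0],[0,0,0,0,0,0],[0,0,0,0,0,0]]]' --fingers 0.055

```text
time_s: 7.75
position: [0.6715, 0.0113, 0.0461]
tcp_rot: [[-0.163, 0.987, -0.0], [0.987, 0.163, 0.0], [0.0, -0.0, -1.0]]
force: [-0.1, -0.1, 1.3]
opening: 0.531
grasp_force: 0.0
```

>>> play_rows --motion '[[[0,0,-0.01,0,0,0],[0,0,-0.03,0,0,0],[0,0,-0.06,0,0,0],[0,0,-0.09,0,0,0],[0,0,-0.11,0,0,0],[0,0,-0.11,0,0,0],[0,0,-0.11,0,0,0]]]'

```text
time_s: 8.33
position: [0.6725, 0.0112, 0.1585]
tcp_rot: [[-0.163, 0.987, 0.004], [0.987, 0.163, -0.001], [-0.001, 0.004, -1.0]]
force: [0.0, -0.1, -1.3]
opening: 0.632
grasp_force: 0.0
```

```bash
python3 - <<'E'
from h import *
mv([.4585,-.1228,.15],99.4)
c=cap('wrist','w4.png')
E
```

```text
pos [0.6725 0.0112 0.1585] t 8.3333 shift [-0.0972 -0.233   0.0078] turn [0.21 0.07 0.  ]
```

View pics/w4.png

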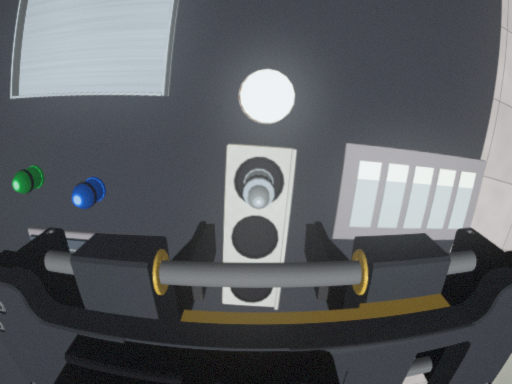

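The long objective stands upright in dish_left at (260,185). Next is the medium.

>>> play_rows --motion '[[[-0.008,-0.019,0,0,0,0],[-0.023,-0.055,0,0,0,0],[-0.038,-0.091,0,0,0,0],[-0.053,-0.127,0,0,0,0],[-0.068,-0.163,0,0,0,0],[-0.082,-0.196,0,0,0,0],[-0.093,-0.222,0,0,0,0],[-0.0972,-0.2325,0,0,0,0]]]'

```text
time_s: 9.05
position: [0.4532, -0.1226, 0.1549]
tcp_rot: [[-0.161, 0.987, -0.007], [0.987, 0.161, 0.003], [0.004, -0.006, -1.0]]
force: [-0.1, 0.4, 0.5]
opening: 0.633
grasp_force: 0.0
```

>>> play_rows --motion '[[[0,0,0.02,0,0,0],[0,0,0.055,0,0,0],[0,0,0.085,0,0,0],[0,0,0.102,0,0,0],[0,0,0.11,0,0,0],[0,0,0.11,0,0,0],[0,0,0.11,0,0,0]]]'

```text
time_s: 9.63
position: [0.4581, -0.1223, 0.0459]
tcp_rot: [[-0.164, 0.987, -0.001], [0.987, 0.164, 0.001], [0.001, -0.001, -1.0]]
force: [-0.7, -0.3, 1.0]
opening: 0.633
grasp_force: 0.0
```

>>> play_rows --motion '[[[0,0,0,0,0,0],[0,0,0,0,0,0],[0,0,0,0,0,0],[0,0,0,0,0,0],[0,0,0,0,0,0],[0,0,0,0,0,0],[0,0,0,0,0,0]]]' --fingers 0.02

```text
time_s: 10.22
position: [0.4583, -0.1227, 0.0469]
tcp_rot: [[-0.163, 0.987, 0.001], [0.987, 0.163, -0.0], [-0.001, 0.001, -1.0]]
force: [-0.5, 0.7, 6.0]
opening: 0.312
grasp_force: 30.0
```

```bash
python3 - <<'E'
from h import *
mv([.6778,-.0527,.126],99.4)
E
```

```text
pos [ 0.4583 -0.1227  0.0469] t 10.2167 shift [ 0.0331  0.228  -0.0789] turn [ 0.06  0.04 -0.  ]
```

>>> play_rows --motion '[[[0,0,-0.006,0,0,0],[0,0,-0.02,0,0,0],[0,0,-0.045,0,0,0],[0,0,-0.07,0,0,0],[0,0,-0.082,0,0,0],[0,0,-0.085,0,0,0],[0,0,-0.085,0,0,0]]]'

```text
time_s: 10.8
position: [0.4583, -0.1227, 0.1322]
tcp_rot: [[-0.163, 0.987, 0.002], [0.987, 0.163, -0.001], [-0.001, 0.002, -1.0]]
force: [0.6, 1.1, -1.9]
opening: 0.311
grasp_force: 30.0
```

>>> play_rows --motion '[[[0.002,0.013,0,0,0,0],[0.006,0.042,0,0,0,0],[0.011,0.077,0,0,0,0],[0.0165,0.114,0,0,0,0],[0.022,0.151,0,0,0,0],[0.027,0.186,0,0,0,0],[0.031,0.215,0,0,0,0],[0.033,0.228,0,0,0,0]]]'

```text
time_s: 11.47
position: [0.6807, -0.0513, 0.1293]
tcp_rot: [[-0.165, 0.986, 0.001], [0.986, 0.165, 0.0], [0.0, 0.001, -1.0]]
force: [-0.8, -0.0, -1.1]
opening: 0.314
grasp_force: 30.0
```

>>> play_rows --motion '[[[0,0,0.01,0,0,0],[0,0,0.035,0,0,0],[0,0,0.06,0,0,0],[0,0,0.075,0,0,0],[0,0,0.08,0,0,0],[0,0,0.08,0,0,0],[0,0,0.08,0,0,0]]]'

```text
time_s: 12.05
position: [0.6765, -0.053, 0.0506]
tcp_rot: [[-0.163, 0.987, -0.002], [0.987, 0.163, 0.0], [0.001, -0.002, -1.0]]
force: [-0.5, -0.3, -0.8]
opening: 0.311
grasp_force: 30.0
```

```bash
python3 - <<'E'
from h import *
mv([.6778,-.0527,.0429],99.4)
E
```

```text
pos [ 0.6765 -0.053   0.0506] t 12.05 shift [0.0001 0.0013 0.0077] turn [-0.11 -0.04 -0.03]
```

>>> play_rows --motion '[[[0,0.001,0.003,0,0,0],[0,0.001,0.0055,0,0,0],[0,0.001,0.0065,0,0,0],[0,0.001,0.0065,0,0,0],[0,0.001,0.0065,0,0,0]]]'

```text
time_s: 12.47
position: [0.6787, -0.0526, 0.0453]
tcp_rot: [[-0.163, 0.987, 0.001], [0.987, 0.163, -0.0], [-0.0, 0.001, -1.0]]
force: [-0.3, 0.1, -0.5]
opening: 0.309
grasp_force: 30.0
```

>>> play_rows --motion '[[[0,0,0.0007,0,0,0],[0,0,0.0014,0,0,0],[0,0,0.0014,0,0,0],[0,0,0.0014,0,0,0]]]'

```text
time_s: 12.8
position: [0.6785, -0.0526, 0.0434]
tcp_rot: [[-0.163, 0.987, -0.0], [0.987, 0.163, 0.0], [0.0, -0.0, -1.0]]
force: [1.0, -0.4, -0.5]
opening: 0.312
grasp_force: 30.0
```

>>> play_rows --motion '[[[0,0,0.0008,0,0,0],[0,0,0.0008,0,0,0],[0,0,0.0008,0,0,0]]]'

```text
time_s: 13.05
position: [0.6786, -0.0526, 0.043]
tcp_rot: [[-0.163, 0.987, 0.0], [0.987, 0.163, -0.0], [-0.0, 0.0, -1.0]]
force: [-1.2, -0.3, 1.8]
opening: 0.312
grasp_force: 30.0
```

>>> play_rows --motion '[[[0,0,0.0008,0,0,0],[0,0,0.0008,0,0,0],[0,0,0.0008,0,0,0]]]'

```text
time_s: 13.3
position: [0.6786, -0.0526, 0.043]
tcp_rot: [[-0.163, 0.987, 0.0], [0.987, 0.163, -0.0], [-0.0, 0.0, -1.0]]
force: [-1.4, 0.3, 5.1]
opening: 0.309
grasp_force: 30.0
```

>>> play_rows --motion '[[[0,0,0,0,0,0],[0,0,0,0,0,0],[0,0,0,0,0,0],[0,0,0,0,0,0]]]' --fingers 0.055

```text
time_s: 13.63
position: [0.6785, -0.0526, 0.0415]
tcp_rot: [[-0.163, 0.987, -0.0], [0.987, 0.163, 0.0], [0.0, -0.0, -1.0]]
force: [-0.5, 0.4, 0.1]
opening: 0.529
grasp_force: 0.0
```

>>> play_rows --motion '[[[0,0,-0.01,0,0,0],[0,0,-0.03,0,0,0],[0,0,-0.06,0,0,0],[0,0,-0.09,0,0,0],[0,0,-0.11,0,0,0],[0,0,-0.11,0,0,0],[0,0,-0.11,0,0,0]]]'

```text
time_s: 14.22
position: [0.6795, -0.0528, 0.1539]
tcp_rot: [[-0.163, 0.987, 0.004], [0.987, 0.163, -0.001], [-0.002, 0.004, -1.0]]
force: [0.3, -0.3, -0.3]
opening: 0.629
grasp_force: 0.0
```

```bash
python3 - <<'E'
from h import *
mv([.4272,-.2088,.043],99.4)
E
```

```text
pos [ 0.6795 -0.0528  0.1539] t 14.2167 shift [-0.1125 -0.2748  0.1101] turn [0.21 0.09 0.  ]
```

>>> play_rows --motion '[[[-0.008,-0.019,0,0,0,0],[-0.023,-0.056,0,0,0,0],[-0.038,-0.093,0,0,0,0],[-0.053,-0.13,0,0,0,0],[-0.068,-0.167,0,0,0,0],[-0.083,-0.203,0,0,0,0],[-0.097,-0.236,0,0,0,0],[-0.109,-0.264,0,0,0,0]]]'

```text
time_s: 14.88
position: [0.4325, -0.203, 0.1505]
tcp_rot: [[-0.163, 0.987, -0.004], [0.987, 0.163, 0.003], [0.003, -0.003, -1.0]]
force: [-0.0, -0.9, -1.3]
opening: 0.631
grasp_force: 0.0
```

>>> play_rows --motion '[[[-0.004,-0.0093,0,0,0,0],[-0.004,-0.0093,0.035,0,0,0],[-0.004,-0.0093,0.065,0,0,0],[-0.004,-0.0093,0.09,0,0,0],[-0.004,-0.0093,0.102,0,0,0],[-0.004,-0.0093,0.1075,0,0,0],[-0.004,-0.0093,0.1075,0,0,0],[-0.004,-0.0093,0.1075,0,0,0]]]'

```text
time_s: 15.55
position: [0.4275, -0.2084, 0.0441]
tcp_rot: [[-0.164, 0.987, -0.001], [0.987, 0.164, 0.001], [0.001, -0.0, -1.0]]
force: [-0.4, 0.2, 0.0]
opening: 0.635
grasp_force: 0.0
```

>>> play_rows --motion '[[[0,0,0,0,0,0],[0,0,0,0,0,0],[0,0,0,0,0,0],[0,0,0,0,0,0],[0,0,0,0,0,0],[0,0,0,0,0,0],[0,0,0,0,0,0]]]' --fingers 0.02

```text
time_s: 16.13
position: [0.4275, -0.2088, 0.0448]
tcp_rot: [[-0.163, 0.987, 0.001], [0.987, 0.163, -0.0], [-0.001, 0.001, -1.0]]
force: [-0.7, -0.2, 4.8]
opening: 0.311
grasp_force: 30.0
```

```bash
python3 - <<'E'
from h import *
mv([.6836,-.1162,.126],99.4)
E
```

```text
pos [ 0.4275 -0.2088  0.0448] t 16.1333 shift [ 0.0496  0.2678 -0.0811] turn [ 0.03  0.03 -0.01]
```

>>> play_rows --motion '[[[0,0,-0.006,0,0,0],[0,0,-0.02,0,0,0],[0,0,-0.045,0,0,0],[0,0,-0.07,0,0,0],[0,0,-0.082,0,0,0],[0,0,-0.085,0,0,0],[0,0,-0.085,0,0,0]]]'

```text
time_s: 16.72
position: [0.4277, -0.2089, 0.1303]
tcp_rot: [[-0.163, 0.987, 0.002], [0.987, 0.163, -0.001], [-0.002, 0.001, -1.0]]
force: [-0.4, -0.3, -1.2]
opening: 0.308
grasp_force: 30.0
```

>>> play_rows --motion '[[[0.003,0.015,0,0,0,0],[0.009,0.049,0,0,0,0],[0.0158,0.085,0,0,0,0],[0.0225,0.121,0,0,0,0],[0.0293,0.158,0,0,0,0],[0.036,0.194,0,0,0,0],[0.0425,0.229,0,0,0,0],[0.047,0.255,0,0,0,0]]]'

```text
time_s: 17.38
position: [0.6731, -0.1189, 0.1272]
tcp_rot: [[-0.164, 0.986, -0.001], [0.986, 0.164, 0.001], [0.001, -0.001, -1.0]]
force: [0.3, -0.5, -1.3]
opening: 0.309
grasp_force: 30.0
```

>>> play_rows --motion '[[[0.0026,0.0128,0.003,0,0,0],[0.0026,0.0128,0.025,0,0,0],[0.0026,0.0128,0.05,0,0,0],[0.0026,0.0128,0.07,0,0,0],[0.0026,0.0128,0.078,0,0,0],[0.0026,0.0128,0.08,0,0,0],[0.0026,0.0128,0.08,0,0,0],[0.0026,0.0128,0.08,0,0,0]]]'

```text
time_s: 18.05
position: [0.684, -0.1164, 0.0499]
tcp_rot: [[-0.163, 0.987, 0.001], [0.987, 0.163, -0.0], [-0.001, 0.001, -1.0]]
force: [0.4, -0.1, -0.6]
opening: 0.306
grasp_force: 30.0
```

```bash
python3 - <<'E'
from h import *
mv([.6836,-.1162,.0408],99.4)
E
```

```text
pos [ 0.684  -0.1164  0.0499] t 18.05 shift [ 0.0002 -0.0004  0.0091] turn [ 0.06  0.03 -0.01]
```

>>> play_rows --motion '[[[0,0,0.003,0,0,0],[0,0,0.006,0,0,0],[0,0,0.0075,0,0,0],[0,0,0.0085,0,0,0],[0,0,0.0085,0,0,0],[0,0,0.0085,0,0,0]]]'

```text
time_s: 18.55
position: [0.6835, -0.1161, 0.041]
tcp_rot: [[-0.163, 0.987, 0.0], [0.987, 0.163, -0.0], [-0.0, 0.0, -1.0]]
force: [0.2, 0.1, 0.0]
opening: 0.31
grasp_force: 30.0
```

>>> play_rows --motion '[[[0,0,0.0008,0,0,0],[0,0,0.0008,0,0,0],[0,0,0.0008,0,0,0]]]'

```text
time_s: 18.8
position: [0.6836, -0.1161, 0.0409]
tcp_rot: [[-0.163, 0.987, 0.0], [0.987, 0.163, -0.0], [-0.0, 0.0, -1.0]]
force: [-1.3, -0.1, 5.0]
opening: 0.314
grasp_force: 30.0
```

Contact. I'll release, lift and check.

>>> play_rows --motion '[[[0,0,0,0,0,0],[0,0,0,0,0,0],[0,0,0,0,0,0],[0,0,0,0,0,0]]]' --fingers 0.055

```text
time_s: 19.13
position: [0.6834, -0.116, 0.0396]
tcp_rot: [[-0.163, 0.987, -0.0], [0.987, 0.163, 0.0], [0.0, -0.0, -1.0]]
force: [-0.1, -0.3, -0.0]
opening: 0.527
grasp_force: 0.0
```

>>> play_rows --motion '[[[0,0,-0.01,0,0,0],[0,0,-0.03,0,0,0],[0,0,-0.06,0,0,0],[0,0,-0.09,0,0,0],[0,0,-0.11,0,0,0],[0,0,-0.11,0,0,0],[0,0,-0.11,0,0,0]]]'

```text
time_s: 19.72
position: [0.6844, -0.1163, 0.1522]
tcp_rot: [[-0.163, 0.987, 0.004], [0.987, 0.163, -0.001], [-0.002, 0.004, -1.0]]
force: [0.0, -0.3, -0.7]
opening: 0.632
grasp_force: 0.0
```

```bash
python3 - <<'E'
from h import *
c=cap('scene','s1.png')
mv([.4667,-.1719,.048],99.4)
E
```

```text
pos [ 0.6832 -0.116   0.1503] t 19.7667 shift [-0.0198 -0.2227  0.1023] turn [ 0.01  0.   -0.  ]
```

View pics/s1.png

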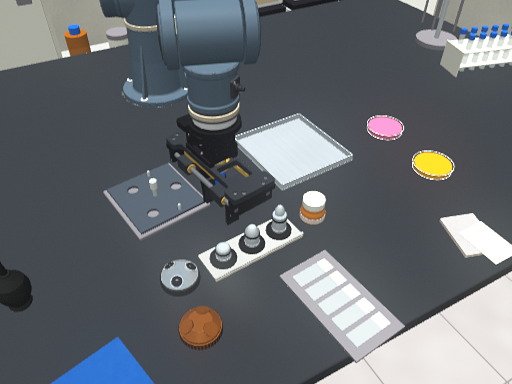

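All three stand upright in order at (223,252), (252,237) and (280,220), with the shortest by the nosepiece at (180,276). The plate's wells are empty. Next is the knob.

>>> play_rows --motion '[[[-0.0015,-0.017,0,0,0,0],[-0.0045,-0.05,0,0,0,0],[-0.0076,-0.086,0,0,0,0],[-0.0108,-0.122,0,0,0,0],[-0.014,-0.157,0,0,0,0],[-0.017,-0.19,0,0,0,0],[-0.019,-0.214,0,0,0,0],[-0.0198,-0.2227,0,0,0,0]]]'

```text
time_s: 20.43
position: [0.4618, -0.1707, 0.1483]
tcp_rot: [[-0.162, 0.987, -0.007], [0.987, 0.162, 0.004], [0.005, -0.007, -1.0]]
force: [-0.2, 0.3, 0.5]
opening: 0.632
grasp_force: 0.0
```

>>> play_rows --motion '[[[0,0,0.015,0,0,0],[0,0,0.045,0,0,0],[0,0,0.075,0,0,0],[0,0,0.095,0,0,0],[0,0,0.102,0,0,0],[0,0,0.102,0,0,0],[0,0,0.102,0,0,0]]]'

```text
time_s: 21.02
position: [0.4671, -0.1718, 0.0477]
tcp_rot: [[-0.163, 0.987, -0.001], [0.987, 0.163, 0.001], [0.001, -0.001, -1.0]]
force: [-0.6, -0.8, 0.6]
opening: 0.631
grasp_force: 0.0
```

>>> play_rows --motion '[[[0,0,0,0,0,0],[0,0,0,0,0,0],[0,0,0,0,0,0],[0,0,0,0,0,0],[0,0,0,0,0,0],[0,0,0,0,0,0],[0,0,0,0,0,0],[0,0,0,0,0,0]]]' --fingers 0.008

```text
time_s: 21.68
position: [0.4668, -0.1719, 0.0483]
tcp_rot: [[-0.164, 0.987, -0.0], [0.987, 0.164, -0.0], [-0.0, -0.0, -1.0]]
force: [-1.5, -1.1, 3.1]
opening: 0.173
grasp_force: 30.0
```

>>> play_rows --motion '[[[0,0,-0.003,0,0,0],[0,0,-0.008,0,0,0],[0,0,-0.014,0,0,0],[0,0,-0.02,0,0,0],[0,0,-0.026,0,0,0],[0,0,-0.032,0,0,0],[0,0,-0.036,0,0,0],[0,0,-0.038,0,0,0]]]'

```text
time_s: 22.35
position: [0.4673, -0.1721, 0.0869]
tcp_rot: [[-0.163, 0.987, 0.001], [0.987, 0.163, -0.001], [-0.001, 0.001, -1.0]]
force: [0.3, 0.3, -3.3]
opening: 0.168
grasp_force: 30.0
```

>>> play_rows --motion '[[[0,0,-0.006,0,0,0],[0,0,-0.016,0,0,0],[0,0,-0.024,0,0,0],[0,0,-0.03,0,0,0],[0,0,-0.032,0,0,0],[0,0,-0.032,0,0,0]]]'

```text
time_s: 22.85
position: [0.4674, -0.1722, 0.1189]
tcp_rot: [[-0.163, 0.987, 0.002], [0.987, 0.163, -0.001], [-0.001, 0.001, -1.0]]
force: [0.1, 0.9, -3.8]
opening: 0.167
grasp_force: 30.0
```

```bash
python3 - <<'E'
from h import *
c=cap('scene','s2.png')
t=cap('top')
o=finder.outline_of('top','tray'); print([x['confidence'] for x in o])
mv([.453,.182,.118],93.5)
im=cv2.imread('pics/top0.png'); crop=im[200:320,120:245]
cv2.imwrite('pics/tz.png',np.hstack([cv2.resize(crop,(400,400)),cv2.resize(c['frame'][110:260,90:360][:,:,::-1],(400,400))]))
for p in [(132,213),(226,207),(232,305),(137,312)]: print(np.round(onz(t,p,.018),3))
E
```

```text
[0.85]
pos [ 0.4667 -0.1718  0.1179] t 23.0 shift [ 0.3513  0.0442 -0.    ] turn [-0.03 -0.02  5.9 ]
[0.555 0.288 0.018]
[0.563 0.08  0.018]
[0.35  0.07  0.018]
[0.34  0.276 0.018]
```

View pics/tz.png

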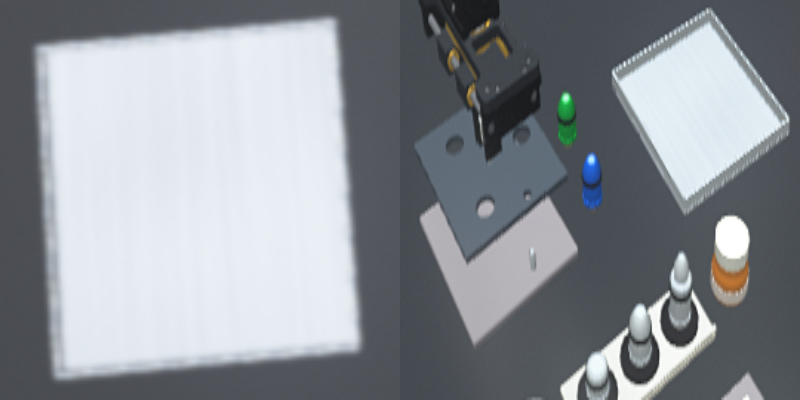

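The plate is level and clear of the pins. The tray centre is (0.4525, 0.180) at a yaw of about 2.8°. I'll carry the plate over.

>>> play_rows --motion '[[[0.006,0.0007,0,0,0,0],[0.02,0.0025,0,0,0,0],[0.042,0.0052,0,0,0,0],[0.067,0.0083,0,0,0,0],[0.093,0.0115,0,0,0,0],[0.12,0.0149,0,0,0,0],[0.147,0.0182,0,0,0,0],[0.174,0.0216,0,0,0,0]]]'

```text
time_s: 23.67
position: [0.4586, 0.0057, 0.1178]
tcp_rot: [[-0.163, 0.987, -0.002], [0.987, 0.163, 0.001], [0.001, -0.001, -1.0]]
force: [0.4, 0.1, -4.4]
opening: 0.17
grasp_force: 30.0
```

>>> play_rows --motion '[[[0.027,0.0034,0,0,0,0.8],[0.054,0.0067,0,0,0,1.8],[0.081,0.01,0,0,0,3],[0.108,0.0134,0,0,0,4.2],[0.134,0.0166,0,0,0,5.4],[0.155,0.0192,0,0,0,6.2],[0.169,0.021,0,0,0,6.6],[0.1757,0.0218,0,0,0,6.6]]]'

```text
time_s: 24.33
position: [0.451, 0.1828, 0.1178]
tcp_rot: [[-0.052, 0.999, -0.001], [0.999, 0.052, 0.0], [0.001, -0.001, -1.0]]
force: [-0.1, -0.3, -3.2]
opening: 0.173
grasp_force: 30.0
```

>>> play_rows --motion '[[[0,0,0.005,0,0,0],[0,0,0.017,0,0,0],[0,0,0.032,0,0,0],[0,0,0.044,0,0,0],[0,0,0.05,0,0,0],[0,0,0.05,0,0,0],[0,0,0.05,0,0,0]]]'

```text
time_s: 24.92
position: [0.4524, 0.1796, 0.0677]
tcp_rot: [[-0.048, 0.999, -0.001], [0.999, 0.048, -0.0], [-0.0, -0.001, -1.0]]
force: [-0.2, -0.3, -3.0]
opening: 0.171
grasp_force: 30.0
```

```bash
python3 - <<'E'
from h import *
c=cap('wrist','w5.png')
mv([.4525,.18,.0373],92.8)
E
```

```text
pos [0.4529 0.1798 0.0682] t 24.9667 shift [ 0.0002 -0.0003  0.0309] turn [ 0.01  0.   -0.04]
```

View pics/w5.png

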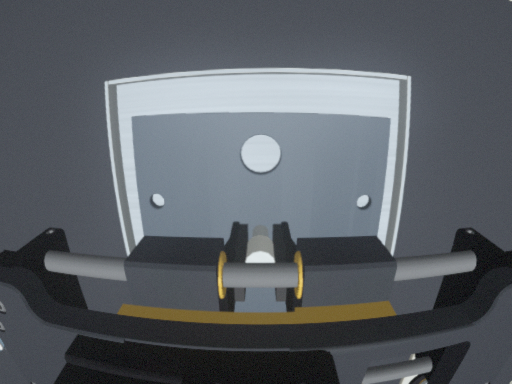

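The plate is centred and parallel over the tray (tray edges at x≈110 and 407, plate edges at x≈133 and 390). I'll lower it.

>>> play_rows --motion '[[[0,0,0.004,0,0,0],[0,0,0.011,0,0,0],[0,0,0.018,0,0,0],[0,0,0.024,0,0,0],[0,0,0.027,0,0,0],[0,0,0.0285,0,0,0],[0,0,0.0285,0,0,0],[0,0,0.0285,0,0,0]]]'

```text
time_s: 25.63
position: [0.4527, 0.1802, 0.0394]
tcp_rot: [[-0.049, 0.999, -0.0], [0.999, 0.049, -0.0], [-0.0, -0.0, -1.0]]
force: [0.7, 0.5, -3.4]
opening: 0.172
grasp_force: 30.0
```

>>> play_rows --motion '[[[0,0,0.0007,0,0,0],[0,0,0.0014,0,0,0],[0,0,0.0014,0,0,0],[0,0,0.0014,0,0,0]]]'

```text
time_s: 25.97
position: [0.4527, 0.1802, 0.0383]
tcp_rot: [[-0.049, 0.999, 0.0], [0.999, 0.049, 0.0], [0.0, 0.0, -1.0]]
force: [-0.1, -0.4, -3.7]
opening: 0.169
grasp_force: 30.0
```

>>> play_rows --motion '[[[0,0,0.0008,0,0,0],[0,0,0.0008,0,0,0],[0,0,0.0008,0,0,0]]]'

```text
time_s: 26.22
position: [0.4527, 0.1802, 0.0374]
tcp_rot: [[-0.049, 0.999, 0.0], [0.999, 0.049, 0.0], [0.0, 0.0, -1.0]]
force: [-0.2, 0.9, -3.8]
opening: 0.17
grasp_force: 30.0
```

>>> play_rows --motion '[[[0,0,0.0008,0,0,0],[0,0,0.0008,0,0,0],[0,0,0.0008,0,0,0]]]'

```text
time_s: 26.47
position: [0.4527, 0.1802, 0.0372]
tcp_rot: [[-0.049, 0.999, 0.0], [0.999, 0.049, 0.0], [0.0, 0.0, -1.0]]
force: [-1.1, -0.3, 6.2]
opening: 0.172
grasp_force: 30.0
```

>>> play_rows --motion '[[[0,0,0.0006,0,0,0],[0,0,0.0006,0,0,0],[0,0,0.0006,0,0,0]]]'

```text
time_s: 26.72
position: [0.4527, 0.1802, 0.0372]
tcp_rot: [[-0.049, 0.999, 0.001], [0.999, 0.049, 0.0], [0.0, 0.001, -1.0]]
force: [-2.8, -1.4, 11.7]
opening: 0.169
grasp_force: 30.0
```

Seated at z = 0.0372. I'll release and retreat.

>>> play_rows --motion '[[[0,0,0,0,0,0],[0,0,0,0,0,0],[0,0,0,0,0,0],[0,0,0,0,0,0],[0,0,0,0,0,0]]]' --fingers 0.055

```text
time_s: 27.13
position: [0.4527, 0.1802, 0.0358]
tcp_rot: [[-0.049, 0.999, -0.0], [0.999, 0.049, 0.0], [0.0, -0.0, -1.0]]
force: [0.0, 0.4, 0.4]
opening: 0.465
grasp_force: 0.0
```

>>> play_rows --motion '[[[0,0,-0.01,0,0,0],[0,0,-0.03,0,0,0],[0,0,-0.06,0,0,0],[0,0,-0.09,0,0,0],[0,0,-0.12,0,0,0],[0,0,-0.13,0,0,0],[0,0,-0.13,0,0,0],[0,0,-0.13,0,0,0]]]'

```text
time_s: 27.8
position: [0.4528, 0.1802, 0.1668]
tcp_rot: [[-0.049, 0.999, 0.002], [0.999, 0.049, 0.0], [0.0, 0.002, -1.0]]
force: [0.6, -0.0, -0.5]
opening: 0.626
grasp_force: 0.0
```

```bash
python3 - <<'E'
from h import *
a=cap('wrist')['frame']; b=cap('scene')['frame']
cv2.imwrite('pics/end.png',cv2.resize(np.hstack([a,b])[:,:,::-1],(800,300)))
cv2.imwrite('pics/end2.png',cv2.resize(b[120:310,90:360],(800,563))[:,:,::-1])
E
```

```text
(no output)
```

View pics/end.png

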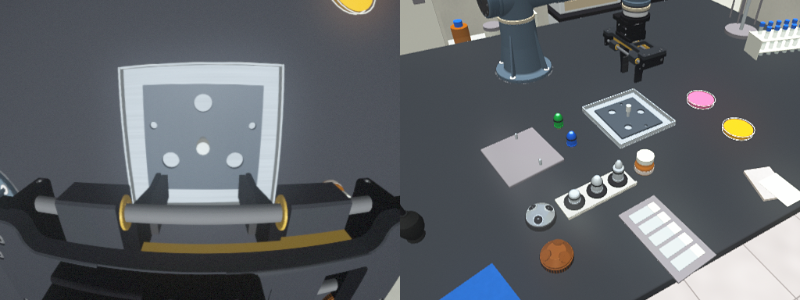

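View pics/end2.png

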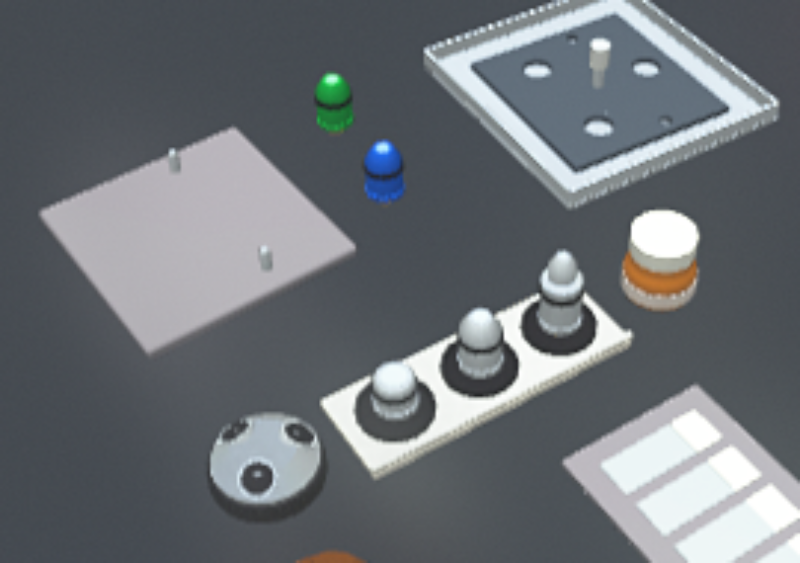

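The plate lies flat and centred in the tray, and the objectives stand centred in order beside the untouched nosepiece. I'm handing in.

```bash
python3 -c "
from h import *
print(bot.hand_in())"
```

```text
the job is handed in; nothing more can be done
None
```

The job is handed in, with no verdict returned: in the last pictures the objectives stand upright in their dishes, shortest by the nosepiece, which stands where it did, and the plate lies flat in the tray.

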